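# Clamp the marking carriage at the red stop and stamp the die plate

### The arm

A 6-joint arm with a two-finger parallel gripper is mounted at the origin on the work surface. World frame = base frame: x ahead of the robot, y to its left, z up, the work surface at z = 0. Lengths are in m, angles in degrees, forces in N, time in s.
With the tool pointing down it reaches from about 0.25 to 0.725 m from the base axis. Payload 9.7 kg.
Tool frame: the origin (TCP) lies midway between the tips of the shut fingers; the grasp point (between the pads) lies 19 mm behind it; z points along the fingers, y is the line along which they close (so a half turn about z gives the same grasp; the last joint's range is limited). The gripper opens to 85 mm and grips with 20 to 120 N. Pads are 22 mm wide; open, the fingers measure 114 mm over their backs; the gripper's body (76 mm by 85 mm) begins 54 mm behind the grasp point. The pads swing forward as they close: fully open they stand 13 mm farther back than shut.
Start: joints at [68.812, 4.979, 10.078, 95.1, 0, 90], TCP at [0.199, 0.513, 0.231] pointing down, gripper open.
Joint ranges: [-179.16, 179.16], [-48.56, 103.87], [-65.8, 70.77], [-126.05, 130.52], [-82.76, 87.17], [-180, 180]. Speed limits (degrees/s): [127.2, 127.2, 147.25, 180, 180, 180].

### API

Orientations are given as [roll, pitch, yaw] about the fixed x, y, z axes, in that order (R = Rz(yaw) Ry(pitch) Rx(roll)).
In Python, from workcell import readout, imaging, bot, spotter gives the robot as it stands.
- The arm moves only by the shell command python3 -m jog 'ROWS' [FORCE]. ROWS is JSON, a list of rows, each an object with "rotation": the turn, a rotation vector about the world's x, y, z in degrees, a list of three; "translation": the shift along the world's x, y, z in mm, a list of three; "grip": the finger opening in mm, from 0 to 85.4. In form: [{"rotation": [wx, wy, wz], "translation": [dx, dy, dz], "grip": grip}, ...]. A call has 1 to 20 rows; each row is the pose to reach, as a shift and turn from the pose commanded when the call began; what a row does not reach only later rows make up. A row lasts 1/10 s, in which the tool goes at most 50 mm and 8.59 degrees, less where a joint would pass 70% of its speed; a pose out of reach is approached as far as the arm can. A call with a gripper value outside its range is refused whole. The fingers move at their own pace and stop on an object; FORCE is the grip in N (left out, the last holds). Time passes only in rows, so rows that repeat a pose let the fingers close. It gives the time, the measured TCP pose, the force, the opening and the grip force at its end, in the units of the state.
- readout.get_obs(): the state, without advancing time (a new reading comes with each control period).
- imaging.camera(name): name is "scene" or "top" or "wrist"; returns (picture, depth): 400x640x3 uint8, red, green, blue; 400x640 float32, m along the optical axis (not along the pixel's ray), 0 where there is no reading.
- imaging.camera_info(name): a dict with "vertical_fov" (degrees; the focal length in pixels is half the picture's height over the tangent of half this angle, whatever the lens; pixels are square), "cx", "cy" (the principal point, pixels), "extrinsics" (4x4, takes a point from camera to world coordinates); the wrist camera has in their place "tool_from_camera" (4x4, takes a point from camera to tool coordinates, whose origin is the TCP and whose axes are the flange's). Camera axes: x right, y down, z forward; pixel columns grow to the right and rows downward; lengths in m; the calibration is good to about 2 mm. A picture is of the moment at which its call begins: read the wrist's pose just before it. camera_info takes no time and is no camera call.
- bot.job_done(): hands the job in; it is judged then, once.
Trained networks look in the newest picture that a camera, given by its name, has taken for a name from the list of things; names that differ only in an ending like _2 or _b are one class to them, and where a whole thing is asked for, a point or a joint stands for the part that bears it (a point fixed in the world has none). Each returns a list of dicts, best first, with "confidence" (0 to 1); they miss things now and then, are a little off and sometimes report something else, mostly with a low value. They report only what shows in the picture. A call takes as long as a camera call.
- spotter.spot_in(camera, target): "box" ([centre column, centre row, width, height] in pixels, round what is visible of it).
- spotter.mark_of(camera, target): "uv" ([column, row] in pixels: a listed point, or the origin of a listed thing).
The state is a dict: "time": time; "q": joint angles; "qd": joint speeds; "joint_efforts": joint torques, N m; "ee_pos": TCP position; "tcp_rot": TCP orientation; "wrist_force": force on the tool from outside, world axes, zero at the start; "torque": the same for the moment, N m; "opening": finger opening in m; "grasp_force": force on a finger pad.
Only numpy, scipy, OpenCV 4.12 (cv2) and the standard library are available. Lean on these libraries where they do the work, as an engineer would, in place of code of your own. Each camera call takes 0.05 s, during which the arm holds its last target. There are 200 camera calls.

### The job

Mark the die plate at the red stop: loosen the carriage's clamp knob, slide the carriage along its rails until you feel it press against the red stop, and tighten the knob fully again there. Then press the orange spring stamp down until you feel its foot bear firmly on the plate's insert bar, gently, without ramming it, keep it there for about half a second and let it spring back up. The stamp must touch the bar only there and only with the carriage clamped; leave the other things on the bench where they are.

Things in the scene. Friction and masses are not known exactly. Their poses are not given: they have to be found in the camera images.
- fixture: Fixture fixed to the bench: grey base 225 x 370 x 18 mm; origin at bench level midway between its two rails, y along the rails, z up. Steel rails 330 mm long, 20 mm wide at x = -75 (robot's side) and +75 mm, tops 90 mm above the bench, between blue end blocks at y = -165 and +165 mm. At the robot's side the base is a tray with two small loose parts.
- carriage: Aluminium bridge 196 x 70 x 18 mm (its x, y, z) on both rails, slides along the fixture's y only; origin at the centre of its underside, 90 mm above the bench, axes as the fixture's. Carries the knob at x = -75 and the stamp at x = +35 mm. Held fast while the knob is tight; freed, it slides with 2 to 3 N: push it by the gripped knob or at its side faces.
- clamp_knob (a joint): Clamp knob angle, rad: 0 = fully tight (at its end stop), grows anticlockwise seen from above to 1.5 = end stop; the carriage is free from about 0.7 on. It stays where it is left; takes 0.1 to 0.2 N m to turn.
- knob_grip (a point): On the knob's axis, inside its black upright bar grip: 12 mm thick (point x), 42 mm long (point y; turns with the knob, along the rails when tight, yellow line on its +y half), 30 mm tall. The point lies 12 mm below the bar's top, 138 mm above the bench. Below the bar is a black disc 36 mm across, its top 18 mm below this point.
- stamp: Spring stamp: flat orange head 36 mm across, 9 mm thick; origin at the centre of the head's top, 166 mm above the bench when up. A steel stem leads to a brass foot 20 mm across, its underside 91 mm below the head's top. The spring takes about 3 N to start and 4 to 7 N when the foot meets the insert bar, after about 7 to 26 mm of travel.
- die_plate: Dark steel die plate, 110 x 290 mm, fixed between the rails; origin at the centre of its top face, 46 to 50 mm above the bench. Let into it, under the stamp at x = +35 mm, is a bright steel insert bar 34 x 270 mm (along y), part of the plate: it is the stamp's stop and stands 4 to 18 mm proud of the plate, different each time and not measured, so feel for it.
- red_stop: Red stop block 36 x 20 x 34 mm (its x, y, z; y along the rails) fixed on the rail farther from the robot, at the left or the right of the carriage; origin at its centre, 1 mm low. The carriage touches it when their origins are 45 mm apart along y.
- green_stop: Green stop block, same shape as the red, at the other end; not to be used.
- dowel: Loose steel stepped dowel, 24 mm across, 36 mm tall, on the fixture's tray; bystander, origin under its centre.
- gauge_block: Loose steel block 18 x 35 x 20 mm on the fixture's tray; bystander, origin under its centre.
- ink_jar: Blue jar 48 mm across, 65 mm tall with a black cap; bystander, origin under its centre.
- screwdriver: Screwdriver lying on the bench; bystander.
- brush: Brush lying on the bench; bystander.
- spare_plate: Spare dark die plate 100 x 150 x 16 mm with two holes, lying on the bench; bystander, origin under its centre.
- pin_cup: Blue metal cup 68 mm across, 60 mm tall; bystander, origin under its centre.

How it is judged:
By the outcome, as a careful person would: the job done as asked, in the order asked, and still so for the second after the job is handed in, with the robot touching nothing.
It also fails if it takes over 56 s, if anything falls off the work surface, if the arm or the gripper's body presses on something with over 40 N, if the wrist force passes 120 N, or if a joint passes its speed limit or range.

## Working session

There is one attempt and no reset: what is moved stays moved. The work goes in short steps, Python scripts to look and compute and a shell command to move; the robot and the scene stay as the last step left them, time stands still between calls to the robot, and variables do not carry over. Pictures are saved under pics/ and viewed, at most 10 in all, crops included, and the job is handed in when it is done.

```bash
mkdir -p pics; cat > h.py <<'E'
import numpy as np,cv2
from workcell import readout,imaging,bot,spotter
def cam(n):
    o=readout.get_obs(); p,d=imaging.camera(n); i=imaging.camera_info(n)
    return o,p,d,i
def ray(i,uv,z,T=None):
    f=200/np.tan(np.radians(i["vertical_fov"]/2)); T=np.array(i["extrinsics"] if T is None else T)
    r=T[:3,:3]@[(uv[0]-i["cx"])/f,(uv[1]-i["cy"])/f,1]; o=T[:3,3]
    return o+r*(z-o[2])/r[2]
def dep(i,d,uv,T=None):
    f=200/np.tan(np.radians(i["vertical_fov"]/2)); T=np.array(i["extrinsics"] if T is None else T)
    u,v=int(round(uv[0])),int(round(uv[1])); z=np.median(d[v-1:v+2,u-1:u+2])
    return T[:3,:3]@[(uv[0]-i["cx"])/f*z,(uv[1]-i["cy"])/f*z,z]+T[:3,3]
E
python3 - <<'E'
from h import *
np.set_printoptions(precision=4,suppress=True)
o=readout.get_obs();print({k:o[k] for k in("time","ee_pos","tcp_rot","wrist_force","opening")})
Z=dict(knob_grip=.138,stamp=.166,red_stop=None,green_stop=None,carriage=.09,fixture=0,die_plate=.048)
for n in("top","scene"):
    o,p,d,i=cam(n);cv2.imwrite(f"pics/{n}0.png",p[:,:,::-1])
    print(n,i["vertical_fov"],np.array(i["extrinsics"]).round(3).tolist())
    for t,z in Z.items():
        for m in spotter.mark_of(n,t)[:2]:
            print(t,np.round(m["uv"],1),round(m["confidence"],2),"ray",ray(i,m["uv"],z) if z is not None else "","dep",dep(i,d,m["uv"]))
print(readout.get_obs()["time"])
E
```

```text
{'time': 0.0, 'ee_pos': array([0.1987, 0.5126, 0.2306]), 'tcp_rot': array([-179.9234,    0.0006,  158.8113]), 'wrist_force': array([-0.5856, -0.1465, -0.3969]), 'opening': 0.085315478784102}
top 54.87423180360171 [[-0.016, -0.995, 0.095, 0.468], [-1.0, 0.014, -0.015, 0.004], [0.014, -0.095, -0.995, 1.298], [0.0, 0.0, 0.0, 1.0]]
knob_grip [294.  233.5] 0.55 ray [0.461  0.0613 0.138 ] dep [0.4611 0.0607 0.1496]
stamp [280.7 196.6] 0.62 ray [0.57  0.098 0.166] dep [0.5699 0.0979 0.1675]
stamp [286.1 210.3] 0.17 ray [0.5294 0.0824 0.166 ] dep [0.5325 0.0864 0.1089]
red_stop [324.8 172.5] 0.39 ray  dep [ 0.6483 -0.035   0.1116]
green_stop [325.9 141.2] 0.55 ray  dep [ 0.7692 -0.0436  0.019 ]
carriage [287.4 209. ] 0.57 ray [0.5375 0.0836 0.09  ] dep [0.5364 0.0822 0.1102]
carriage [297.6 236.9] 0.25 ray [0.45   0.0525 0.09  ] dep [0.4505 0.0514 0.1175]
fixture [290.7 208. ] 0.83 ray [0.5459 0.0784 0.    ] dep [0.5395 0.0722 0.1076]
fixture [261.7 254.5] 0.71 ray [0.3924 0.1762 0.    ] dep [0.3944 0.1716 0.0343]
die_plate [292.1 210.2] 0.67 ray [0.5358 0.0711 0.048 ] dep [0.5325 0.0678 0.1
[... 315 characters left out ...]
p [353.4 185.8] 0.69 ray [0.5718 0.0866 0.166 ] dep [0.5743 0.0859 0.1683]
stamp [332.1 166.6] 0.65 ray [0.4892 0.0446 0.166 ] dep [0.4725 0.0479 0.1518]
red_stop [313.7 230.3] 0.54 ray  dep [ 0.6604 -0.0282  0.1098]
green_stop [398.8 199.1] 0.67 ray  dep [0.5746 0.2175 0.1033]
carriage [348.5 195.6] 0.71 ray [0.5306 0.0873 0.09  ] dep [0.5612 0.079  0.121 ]
carriage [308.1 200.5] 0.58 ray [ 0.5355 -0.0276  0.09  ] dep [ 0.4665 -0.02    0.0197]
fixture [344.3 220.2] 0.81 ray [ 0.5421  0.0788 -0.    ] dep [0.6207 0.0581 0.0909]
fixture [397.1 197.5] 0.73 ray [0.4695 0.2615 0.    ] dep [0.5651 0.216  0.1003]
die_plate [342.5 207.8] 0.96 ray [0.5361 0.0717 0.048 ] dep [0.5809 0.0604 0.0963]
0.8
```

View pictures.

```bash
python3 - <<'E'
import cv2
a=cv2.imread("pics/top0.png")[110:310,180:440];cv2.imwrite("pics/top0c.png",cv2.resize(a,None,fx=3,fy=3,interpolation=2))
a=cv2.imread("pics/scene0.png")[100:300,220:480];cv2.imwrite("pics/scene0c.png",cv2.resize(a,None,fx=3,fy=3,interpolation=2))
E
```

```text
(no output)
```

View pics/top0c.png

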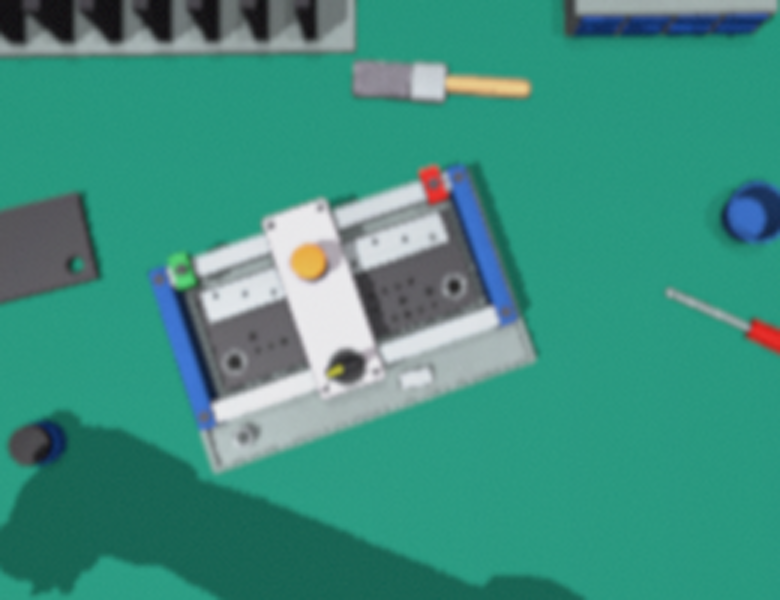

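View pics/scene0c.png

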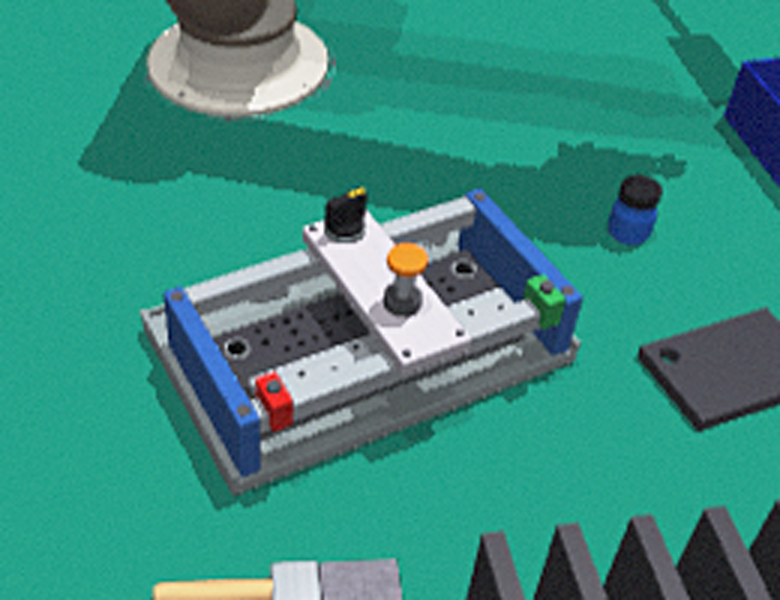

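The top view shows the fixture turned about 17° to the robot. The green stop is left (181,271), the red stop right (433,185), the stamp head is at (308,262) and the knob at (347,367), with its yellow line along the rails, so it is tight. The scene view agrees, and the way above the knob is clear. Next I refine the yaw and positions.

```bash
python3 - <<'E'
from h import *
np.set_printoptions(precision=4,suppress=True)
for n in("top","scene"):
    o,p,d,i=cam(n);h=cv2.cvtColor(p,cv2.COLOR_RGB2HSV);H,S,V=h[...,0],h[...,1],h[...,2]
    vv,uu=np.mgrid[:400,:640]
    roi=(uu>220)&(uu<420)&(vv>130)&(vv<260)
    M=dict(red=((H<6)|(H>174)),green=(H>50)&(H<75)&(S>150),orange=(H>9)&(H<19),yellow=(H>23)&(H<34))
    P={}
    for k,m in M.items():
        m=m&(S>130)&(V>90)&roi&(d>0)
        f=200/np.tan(np.radians(i["vertical_fov"]/2));T=np.array(i["extrinsics"])
        z=d[m];q=np.c_[(uu[m]-i["cx"])/f*z,(vv[m]-i["cy"])/f*z,z]@T[:3,:3].T+T[:3,3]
        if len(q)==0: print(k,"none");continue
        top=q[q[:,2]>np.percentile(q[:,2],90)-.005] if k!="green" else q[(q[:,2]>.095)&(q[:,2]<.13)]
        if len(top)==0: print(k,"notop");continue
        P[k]=top.mean(0);print(n,k,len(q),len(top),P[k],top.min(0),top.max(0))
    if "green" in P and "red" in P:
        v=P["green"]-P["red"];print("yaw",np.degrees(np.arctan2(-v[0],v[1])),np.linalg.norm(v))
E
```

```text
top red 59 44 [ 0.6515 -0.0325  0.1104] [ 0.6344 -0.0449  0.1074] [ 0.6691 -0.0203  0.1172]
top green 16 15 [0.5787 0.231  0.1081] [0.5478 0.2222 0.1043] [0.5851 0.2412 0.1107]
top orange 23 19 [0.5733 0.0847 0.1677] [0.5538 0.0764 0.1653] [0.5835 0.106  0.1731]
top yellow 10 10 [0.4627 0.068  0.1511] [0.4597 0.0634 0.1494] [0.4657 0.0725 0.1542]
yaw 15.438746560717638 0.2733763729520033
scene red 136 65 [ 0.659  -0.0348  0.109 ] [ 0.6392 -0.046   0.1051] [ 0.6751 -0.0231  0.1156]
scene green 81 60 [0.5745 0.2252 0.107 ] [0.5507 0.2132 0.0951] [0.5888 0.2397 0.1124]
scene orange 115 103 [0.5736 0.0914 0.1677] [0.5562 0.0747 0.1643] [0.5893 0.109  0.1708]
scene yellow 9 9 [0.4634 0.0671 0.1529] [0.4597 0.0606 0.152 ] [0.4685 0.0753 0.1542]
yaw 18.001934954254164 0.2734265492210519
```

```bash
python3 -m jog '[{"rotation":[0,0,-51.5],"translation":[265,-455,0],"grip":60},{"rotation":[0,0,-51.5],"translation":[265,-455,0],"grip":60},{"rotation":[0,0,-51.5],"translation":[265,-455,0],"grip":60},{"rotation":[0,0,-51.5],"translation":[265,-455,0],"grip":60},{"rotation":[0,0,-51.5],"translation":[265,-455,0],"grip":60},{"rotation":[0,0,-51.5],"translation":[265,-455,0],"grip":60},{"rotation":[0,0,-51.5],"translation":[265,-455,0],"grip":60},{"rotation":[0,0,-51.5],"translation":[265,-455,0],"grip":60},{"rotation":[0,0,-51.5],"translation":[265,-455,0],"grip":60},{"rotation":[0,0,-51.5],"translation":[265,-455,0],"grip":60},{"rotation":[0,0,-51.5],"translation":[265,-455,0],"grip":60},{"rotation":[0,0,-51.5],"translation":[265,-455,0],"grip":60},{"rotation":[0,0,-51.5],"translation":[265,-455,0],"grip":60},{"rotation":[0,0,-51.5],"translation":[265,-455,0],"grip":60}]' 40
python3 - <<'E'
from h import *
from scipy.spatial.transform import Rotation as R
np.set_printoptions(precision=4,suppress=True)
o,p,d,i=cam("wrist");print(o["time"],o["q"],o["ee_pos"],o["tcp_rot"])
T=np.eye(4);T[:3,:3]=R.from_euler("xyz",o["tcp_rot"],degrees=True).as_matrix();T[:3,3]=o["ee_pos"];T=T@np.array(i["tool_from_camera"])
for t,z in dict(knob_grip=.138,stamp=.166,carriage=.09,red_stop=.11).items():
    for m in spotter.mark_of("wrist",t)[:2]: print(t,m["uv"],m["confidence"],ray(i,m["uv"],z,T),dep(i,d,m["uv"],T))
cv2.imwrite("pics/w0.png",p[:,:,::-1]);np.savez("w0.npz",T=T,d=d,p=p,f=i["vertical_fov"],c=[i["cx"],i["cy"]])
E
```

```text
time: 2.3
ee_pos: [0.4635, 0.0584, 0.2314]
tcp_rot: [180.0, -0.0, 107.3]
wrist_force: [0.1, -0.0, 0.2]
opening: 0.0596
grasp_force: 0.0
2.3 [ 7.1793 -6.321  -1.101  95.2177  0.0107 79.8305] [0.4635 0.0584 0.2314] [179.9958  -0.0101 107.3487]
knob_grip [331.8, 202.6] 0.94 [0.467 0.059 0.138] [0.4653 0.0637 0.1522]
stamp [505.7, 217.0] 0.69 [0.5718 0.0921 0.166 ] [0.571  0.0924 0.1673]
carriage [420.0, 180.3] 0.75 [0.5372 0.0837 0.09  ] [0.5305 0.0873 0.109 ]
red_stop [489.4, 328.9] 0.91 [ 0.6433 -0.0234  0.11  ] [ 0.6468 -0.0262  0.1055]
```

View pics/w0.png

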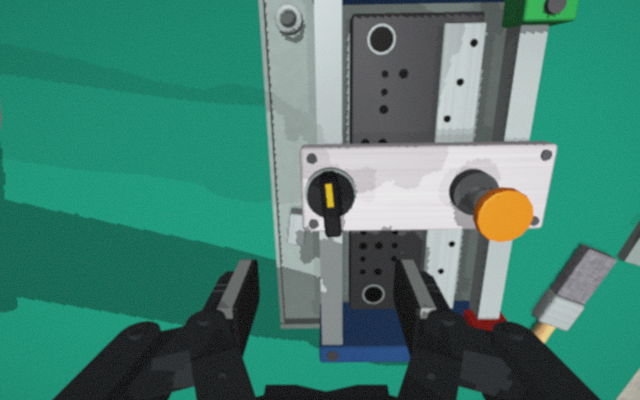

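The view confirms it: knob bar at (331,203) with its line along the rails, stamp at (505,215), and nothing under the fingers. Descend and grip.

```bash
python3 -m jog '[{"rotation":[0,0,0],"translation":[3.5,0.5,-40],"grip":60},{"rotation":[0,0,0],"translation":[3.5,0.5,-80],"grip":60},{"rotation":[0,0,0],"translation":[3.5,0.5,-100],"grip":60},{"rotation":[0,0,0],"translation":[3.5,0.5,-107],"grip":60},{"rotation":[0,0,0],"translation":[3.5,0.5,-107],"grip":40},{"rotation":[0,0,0],"translation":[3.5,0.5,-107],"grip":20},{"rotation":[0,0,0],"translation":[3.5,0.5,-107],"grip":6},{"rotation":[0,0,0],"translation":[3.5,0.5,-107],"grip":6},{"rotation":[0,0,0],"translation":[3.5,0.5,-107],"grip":6},{"rotation":[0,0,0],"translation":[3.5,0.5,-107],"grip":6},{"rotation":[0,0,0],"translation":[3.5,0.5,-107],"grip":6}]' 40
```

```text
time: 3.65
ee_pos: [0.467, 0.0583, 0.1259]
tcp_rot: [180.0, -0.0, 107.3]
wrist_force: [-6.3, -0.7, 7.2]
opening: 0.0113
grasp_force: 41.7
```

```bash
python3 -m jog '[{"rotation":[0,0,8],"translation":[-0.5,0,1.5],"grip":6},{"rotation":[0,0,16],"translation":[-0.5,0,1.5],"grip":6},{"rotation":[0,0,24],"translation":[-0.5,0,1.5],"grip":6},{"rotation":[0,0,32],"translation":[-0.5,0,1.5],"grip":6},{"rotation":[0,0,40],"translation":[-0.5,0,1.5],"grip":6},{"rotation":[0,0,48],"translation":[-0.5,0,1.5],"grip":6},{"rotation":[0,0,56],"translation":[-0.5,0,1.5],"grip":6},{"rotation":[0,0,64],"translation":[-0.5,0,1.5],"grip":6},{"rotation":[0,0,72],"translation":[-0.5,0,1.5],"grip":6},{"rotation":[0,0,78],"translation":[-0.5,0,1.5],"grip":6},{"rotation":[0,0,78],"translation":[-0.5,0,1.5],"grip":6}]'
python3 - <<'E'
from h import *
o=readout.get_obs();print(o["wrist_force"],o["torque"],o["tcp_rot"],o["q"])
E
```

```text
time: 4.75
ee_pos: [0.4668, 0.0583, 0.1259]
tcp_rot: [-180.0, -0.0, -174.6]
wrist_force: [-0.4, -0.3, -5.1]
opening: 0.0111
grasp_force: 40.5
[-0.35803938 -0.29057685 -5.10217266] [-0.01226076  0.00243831  0.10939852] [-1.79999568e+02 -8.69754178e-03 -1.74601882e+02] [ 7.11983965e+00 -6.71290384e+00 -1.31175107e+01  8.36040998e+01
 -1.70525198e-04  1.72172115e+00]
```

Knob loosened by about 78°. Slide along −y of the fixture, direction (0.301, −0.954), about 90 mm expected; first 75 mm.

```bash
python3 -m jog '[{"rotation":[0,0,0],"translation":[3,-9.5,-0.7],"grip":6},{"rotation":[0,0,0],"translation":[6,-19.1,-0.7],"grip":6},{"rotation":[0,0,0],"translation":[9,-28.6,-0.7],"grip":6},{"rotation":[0,0,0],"translation":[12,-38.2,-0.7],"grip":6},{"rotation":[0,0,0],"translation":[15,-47.7,-0.7],"grip":6},{"rotation":[0,0,0],"translation":[18,-57.2,-0.7],"grip":6},{"rotation":[0,0,0],"translation":[20.5,-65,-0.7],"grip":6},{"rotation":[0,0,0],"translation":[22.6,-71.5,-0.7],"grip":6},{"rotation":[0,0,0],"translation":[22.6,-71.5,-0.7],"grip":6}]'
```

```text
time: 5.65
ee_pos: [0.4908, -0.0147, 0.1258]
tcp_rot: [-179.9, 0.2, -174.8]
wrist_force: [2.9, -0.1, 4.7]
opening: 0.0114
grasp_force: 41.9
```

```bash
python3 -m jog '[{"rotation":[0,0,0],"translation":[0.6,-1.9,0],"grip":6},{"rotation":[0,0,0],"translation":[1.2,-3.8,0],"grip":6},{"rotation":[0,0,0],"translation":[1.8,-5.7,0],"grip":6}]'
```

```text
time: 5.95
ee_pos: [0.4922, -0.0192, 0.1258]
tcp_rot: [180.0, 0.1, -174.7]
wrist_force: [2.9, 2.7, 6.4]
opening: 0.0108
grasp_force: 42.0
```

```bash
python3 -m jog '[{"rotation":[0,0,0],"translation":[0.6,-1.9,0.3],"grip":6},{"rotation":[0,0,0],"translation":[1.2,-3.8,0.3],"grip":6}]'; python3 -m jog '[{"rotation":[0,0,0],"translation":[0.6,-1.9,0],"grip":6},{"rotation":[0,0,0],"translation":[0.6,-1.9,0],"grip":6}]'
```

```text
time: 6.15
ee_pos: [0.4934, -0.0229, 0.1258]
tcp_rot: [180.0, 0.1, -174.7]
wrist_force: [3.9, 3.8, 3.4]
opening: 0.0111
grasp_force: 41.7
time: 6.35
ee_pos: [0.4941, -0.025, 0.1258]
tcp_rot: [-180.0, 0.1, -174.7]
wrist_force: [5.6, 1.6, 2.6]
opening: 0.0115
grasp_force: 41.7
```

```bash
python3 -m jog '[{"rotation":[0,0,0],"translation":[0.6,-1.9,0],"grip":6},{"rotation":[0,0,0],"translation":[0.6,-1.9,0],"grip":6}]'
```

```text
time: 6.55
ee_pos: [0.4948, -0.0268, 0.1258]
tcp_rot: [180.0, 0.1, -174.7]
wrist_force: [5.1, 2.8, 3.7]
opening: 0.0113
grasp_force: 41.7
```

```bash
python3 -m jog '[{"rotation":[0,0,0],"translation":[1.1,-1.9,0],"grip":6},{"rotation":[0,0,0],"translation":[1.1,-1.9,0],"grip":6}]';python3 -m jog '[{"rotation":[0,0,0],"translation":[0.7,-1.9,0],"grip":6},{"rotation":[0,0,0],"translation":[0.7,-1.9,0],"grip":6}]'
```

```text
time: 6.75
ee_pos: [0.4954, -0.0288, 0.1258]
tcp_rot: [-180.0, 0.1, -174.7]
wrist_force: [4.2, 0.6, 5.5]
opening: 0.0116
grasp_force: 41.9
time: 6.95
ee_pos: [0.496, -0.0307, 0.1258]
tcp_rot: [-180.0, 0.1, -174.7]
wrist_force: [4.3, 1.8, 4.8]
opening: 0.0119
grasp_force: 42.0
```

```bash
python3 -m jog '[{"rotation":[0,0,0],"translation":[0.7,-1.9,0],"grip":6},{"rotation":[0,0,0],"translation":[0.7,-1.9,0],"grip":6}]'
```

```text
time: 7.15
ee_pos: [0.4966, -0.0325, 0.1258]
tcp_rot: [-180.0, 0.1, -174.7]
wrist_force: [2.8, 1.5, 5.6]
opening: 0.0112
grasp_force: 42.0
```

```bash
python3 -m jog '[{"rotation":[0,0,0],"translation":[0.7,-1.9,0],"grip":6},{"rotation":[0,0,0],"translation":[0.7,-1.9,0],"grip":6}]';python3 -m jog '[{"rotation":[0,0,0],"translation":[0.7,-1.9,0],"grip":6},{"rotation":[0,0,0],"translation":[0.7,-1.9,0],"grip":6}]'
```

```text
time: 7.35
ee_pos: [0.4973, -0.0345, 0.1258]
tcp_rot: [-180.0, 0.1, -174.7]
wrist_force: [3.8, 1.4, 5.0]
opening: 0.0112
grasp_force: 42.1
time: 7.55
ee_pos: [0.4979, -0.0364, 0.1258]
tcp_rot: [-180.0, 0.1, -174.7]
wrist_force: [2.5, 2.1, 6.2]
opening: 0.011
grasp_force: 42.1
```

```bash
python3 -m jog '[{"rotation":[0,0,0],"translation":[0.7,-1.9,0],"grip":6},{"rotation":[0,0,0],"translation":[0.7,-1.9,0],"grip":6}]'
```

```text
time: 7.75
ee_pos: [0.4985, -0.0381, 0.1258]
tcp_rot: [180.0, 0.0, -174.7]
wrist_force: [1.9, 2.4, 5.9]
opening: 0.0111
grasp_force: 42.1
```

Still sliding, with no contact yet; I measure the remaining gap.

```bash
python3 - <<'E'
from h import *
o,p,d,i=cam("scene");cv2.imwrite("pics/s1.png",cv2.resize(p[130:280,240:440,::-1],None,fx=4,fy=4,interpolation=2))
for t in("red_stop","stamp","carriage"):
    for m in spotter.mark_of("scene",t)[:1]: print(t,m,ray(i,m["uv"],dict(red_stop=.092,stamp=.166,carriage=.09)[t]))
E
```

```text
red_stop {'uv': [312.1, 234.8], 'confidence': 0.73} [ 0.65975979 -0.03216758  0.092     ]
stamp {'uv': [316.4, 196.1], 'confidence': 0.5} [ 0.59724929 -0.01330834  0.166     ]
carriage {'uv': [313.1, 211.2], 'confidence': 0.9} [ 0.57739558 -0.01900828  0.09      ]
```

View pics/s1.png

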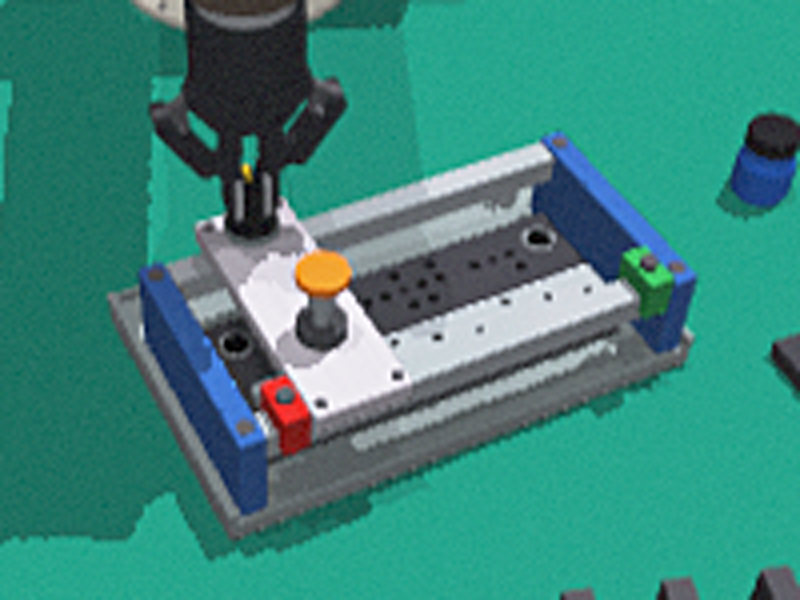

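The picture shows the carriage a few mm at most from the red stop (285,415). I push on in small steps.

```bash
python3 -m jog '[{"rotation":[0,0,0],"translation":[0.6,-1.9,0],"grip":6},{"rotation":[0,0,0],"translation":[0.6,-1.9,0],"grip":6}]';python3 -m jog '[{"rotation":[0,0,0],"translation":[0.6,-1.9,0],"grip":6},{"rotation":[0,0,0],"translation":[0.6,-1.9,0],"grip":6}]'
```

```text
time: 8.15
ee_pos: [0.4986, -0.0384, 0.1258]
tcp_rot: [179.8, 0.0, -174.6]
wrist_force: [-0.7, 12.6, 8.8]
opening: 0.0111
grasp_force: 42.4
time: 8.35
ee_pos: [0.4986, -0.0386, 0.1258]
tcp_rot: [179.6, -0.0, -174.6]
wrist_force: [-4.2, 22.7, 10.9]
opening: 0.0112
grasp_force: 42.7
```

Firm contact (the force rose from 2.5 N to 22 N and motion stopped). Ease to about 12 N and tighten.

```bash
python3 -m jog '[{"rotation":[0,0,0],"translation":[-0.6,1.8,0.3],"grip":6},{"rotation":[0,0,-8],"translation":[-0.6,1.8,0.3],"grip":6},{"rotation":[0,0,-16],"translation":[-0.6,1.8,0.3],"grip":6},{"rotation":[0,0,-24],"translation":[-0.6,1.8,0.3],"grip":6},{"rotation":[0,0,-32],"translation":[-0.6,1.8,0.3],"grip":6},{"rotation":[0,0,-40],"translation":[-0.6,1.8,0.3],"grip":6},{"rotation":[0,0,-48],"translation":[-0.6,1.8,0.3],"grip":6},{"rotation":[0,0,-56],"translation":[-0.6,1.8,0.3],"grip":6},{"rotation":[0,0,-64],"translation":[-0.6,1.8,0.3],"grip":6},{"rotation":[0,0,-72],"translation":[-0.6,1.8,0.3],"grip":6},{"rotation":[0,0,-76],"translation":[-0.6,1.8,0.3],"grip":6},{"rotation":[0,0,-76],"translation":[-0.6,1.8,0.3],"grip":6}]'
python3 -c "
from h import *
print(readout.get_obs()['torque'])"
python3 -m jog '[{"rotation":[0,0,-3],"translation":[0,0,0],"grip":6},{"rotation":[0,0,-5],"translation":[0,0,0],"grip":6},{"rotation":[0,0,-5],"translation":[0,0,0],"grip":6}]'
python3 -c "
from h import *
print(readout.get_obs()['torque'])"
```

```text
time: 9.55
ee_pos: [0.4986, -0.0384, 0.1259]
tcp_rot: [179.9, -0.2, 109.2]
wrist_force: [-0.1, 12.3, 6.5]
opening: 0.0113
grasp_force: 42.2
[ 2.55970225 -0.04391014 -0.06484615]
time: 9.85
ee_pos: [0.4986, -0.0384, 0.126]
tcp_rot: [180.0, -0.2, 104.4]
wrist_force: [-0.5, 12.3, 7.0]
opening: 0.0114
grasp_force: 56.5
[2.30384499 0.04183452 1.0971702 ]
```

End stop felt (1.1 N m). Relax, open and rise; then check the knob from above.

```bash
python3 -m jog '[{"rotation":[0,0,2],"translation":[-0.5,1.2,0.5],"grip":6},{"rotation":[0,0,2],"translation":[-0.5,1.2,0.5],"grip":30},{"rotation":[0,0,2],"translation":[-0.5,1.2,0.5],"grip":50},{"rotation":[0,0,2],"translation":[-0.5,1.2,0.5],"grip":60},{"rotation":[0,0,2],"translation":[-0.5,1.2,0.5],"grip":60},{"rotation":[0,0,2],"translation":[0,0,30],"grip":60},{"rotation":[0,0,2],"translation":[0,0,70],"grip":60},{"rotation":[0,0,2],"translation":[0,0,105],"grip":60},{"rotation":[0,0,2],"translation":[0,0,105],"grip":60},{"rotation":[0,0,2],"translation":[0,0,105],"grip":60}]'
python3 - <<'E'
from h import *
from scipy.spatial.transform import Rotation as R
np.set_printoptions(precision=4,suppress=True)
o,p,d,i=cam("wrist");print(o["time"],o["ee_pos"],o["tcp_rot"],o["wrist_force"])
T=np.eye(4);T[:3,:3]=R.from_euler("xyz",o["tcp_rot"],degrees=True).as_matrix();T[:3,3]=o["ee_pos"];T=T@np.array(i["tool_from_camera"])
for t,z in dict(knob_grip=.138,stamp=.166,carriage=.09,red_stop=.092).items():
    for m in spotter.mark_of("wrist",t)[:2]: print(t,m["uv"],m["confidence"],ray(i,m["uv"],z,T),dep(i,d,m["uv"],T))
cv2.imwrite("pics/w1.png",p[:,:,::-1])
E
```

```text
time: 10.85
ee_pos: [0.4991, -0.0401, 0.2311]
tcp_rot: [179.9, 0.0, 106.3]
wrist_force: [-0.2, 0.4, -0.5]
opening: 0.0598
grasp_force: 0.0
10.85 [ 0.4991 -0.0401  0.2311] [179.9435   0.0313 106.2902] [-0.2499  0.3605 -0.4925]
knob_grip [326.6, 199.3] 0.72 [ 0.4985 -0.0382  0.138 ] [ 0.4971 -0.0336  0.152 ]
stamp [504.2, 209.0] 0.56 [ 0.6047 -0.0037  0.166 ] [ 0.6038 -0.0034  0.1674]
carriage [415.8, 173.5] 0.72 [ 0.5679 -0.0117  0.09  ] [ 0.5617 -0.0082  0.109 ]
red_stop [501.7, 225.5] 0.82 [ 0.6553 -0.034   0.092 ] [ 0.6071 -0.0141  0.1676]
```

View pics/w1.png

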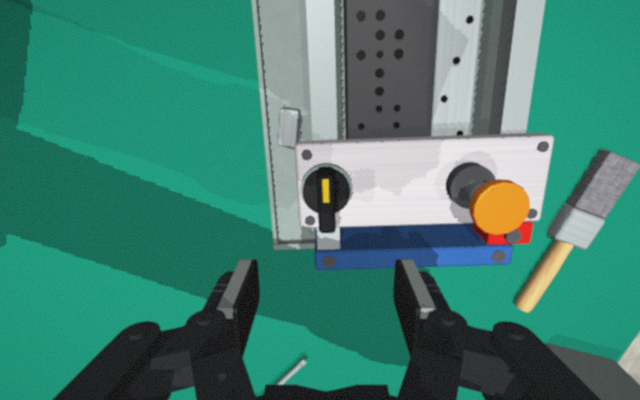

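The knob line at (326,190) is along the rails (tight), the carriage rests against the red stop, and the stamp head is at (503,208), i.e. (0.604, −0.0045). Close the fingers and go above it.

```bash
python3 -m jog '[{"rotation":[0,0,0],"translation":[40,13,0],"grip":0},{"rotation":[0,0,0],"translation":[80,27,0],"grip":0},{"rotation":[0,0,0],"translation":[105,35.5,0],"grip":0},{"rotation":[0,0,0],"translation":[105,35.5,-20],"grip":0},{"rotation":[0,0,0],"translation":[105,35.5,-40],"grip":0},{"rotation":[0,0,0],"translation":[105,35.5,-50],"grip":0},{"rotation":[0,0,0],"translation":[105,35.5,-58],"grip":0},{"rotation":[0,0,0],"translation":[105,35.5,-58],"grip":0},{"rotation":[0,0,0],"translation":[105,35.5,-58],"grip":0}]'; python3 -m jog '[{"rotation":[0,0,0],"translation":[0,0,-2],"grip":0},{"rotation":[0,0,0],"translation":[0,0,-4],"grip":0},{"rotation":[0,0,0],"translation":[0,0,-6],"grip":0},{"rotation":[0,0,0],"translation":[0,0,-6],"grip":0}]'; python3 -m jog '[{"rotation":[0,0,0],"translation":[0,0,-2],"grip":0},{"rotation":[0,0,0],"translation":[0,0,-4],"grip":0},{"rotation":[0,0,0],"translation":[0,0,-4],"grip":0}]'
```

```text
time: 12.0
ee_pos: [0.6038, -0.0045, 0.1735]
tcp_rot: [180.0, 0.0, 106.3]
wrist_force: [-0.6, -0.1, 0.2]
opening: 0.0002
grasp_force: 0.0
time: 12.4
ee_pos: [0.6038, -0.0044, 0.1667]
tcp_rot: [180.0, 0.0, 106.3]
wrist_force: [-1.1, -1.1, 1.3]
opening: 0.0001
grasp_force: 0.0
time: 12.7
ee_pos: [0.6039, -0.0044, 0.1626]
tcp_rot: [180.0, 0.0, 106.3]
wrist_force: [1.1, 0.3, 3.4]
opening: -0.0
grasp_force: 1.4
```

```bash
for k in 1; do python3 -m jog '[{"rotation":[0,0,0],"translation":[0,0,-1],"grip":0},{"rotation":[0,0,0],"translation":[0,0,-1],"grip":0}]'; python3 -m jog '[{"rotation":[0,0,0],"translation":[0,0,-1],"grip":0},{"rotation":[0,0,0],"translation":[0,0,-1],"grip":0}]'; python3 -m jog '[{"rotation":[0,0,0],"translation":[0,0,-1],"grip":0},{"rotation":[0,0,0],"translation":[0,0,-1],"grip":0}]'; python3 -m jog '[{"rotation":[0,0,0],"translation":[0,0,-1],"grip":0},{"rotation":[0,0,0],"translation":[0,0,-1],"grip":0}]'; done | grep -E "pos|force"
```

```text
ee_pos: [0.6039, -0.0044, 0.1617]
wrist_force: [0.2, -0.5, 2.9]
grasp_force: 1.4
ee_pos: [0.6039, -0.0044, 0.1606]
wrist_force: [1.2, -0.5, 2.3]
grasp_force: 1.5
ee_pos: [0.6039, -0.0044, 0.1596]
wrist_force: [-0.1, -0.7, 3.7]
grasp_force: 1.6
ee_pos: [0.6039, -0.0044, 0.1586]
wrist_force: [2.5, -0.6, 3.4]
grasp_force: 1.7
```

```bash
(python3 -m jog '[{"rotation":[0,0,0],"translation":[0,0,-1],"grip":0},{"rotation":[0,0,0],"translation":[0,0,-1],"grip":0}]'; python3 -m jog '[{"rotation":[0,0,0],"translation":[0,0,-1],"grip":0},{"rotation":[0,0,0],"translation":[0,0,-1],"grip":0}]'; python3 -m jog '[{"rotation":[0,0,0],"translation":[0,0,-1],"grip":0},{"rotation":[0,0,0],"translation":[0,0,-1],"grip":0}]')| grep -E "pos|force"
```

```text
ee_pos: [0.6038, -0.0044, 0.1576]
wrist_force: [1.1, -0.7, 3.2]
grasp_force: 1.7
ee_pos: [0.6038, -0.0044, 0.1566]
wrist_force: [0.9, -0.9, 2.8]
grasp_force: 1.8
ee_pos: [0.6038, -0.0044, 0.1556]
wrist_force: [0.5, -0.6, 3.7]
grasp_force: 1.9
```

```bash
(python3 -m jog '[{"rotation":[0,0,0],"translation":[0,0,-1],"grip":0},{"rotation":[0,0,0],"translation":[0,0,-1],"grip":0}]'; python3 -m jog '[{"rotation":[0,0,0],"translation":[0,0,-1],"grip":0},{"rotation":[0,0,0],"translation":[0,0,-1],"grip":0}]')| grep -E "pos|force"
```

```text
ee_pos: [0.6038, -0.0044, 0.1546]
wrist_force: [2.0, -0.5, 3.4]
grasp_force: 2.0
ee_pos: [0.6038, -0.0044, 0.1536]
wrist_force: [1.5, -0.8, 4.1]
grasp_force: 2.0
```

```bash
(python3 -m jog '[{"rotation":[0,0,0],"translation":[0,0,-1],"grip":0},{"rotation":[0,0,0],"translation":[0,0,-1],"grip":0}]'; python3 -m jog '[{"rotation":[0,0,0],"translation":[0,0,-1],"grip":0},{"rotation":[0,0,0],"translation":[0,0,-1],"grip":0}]'; python3 -m jog '[{"rotation":[0,0,0],"translation":[0,0,-1],"grip":0},{"rotation":[0,0,0],"translation":[0,0,-1],"grip":0}]')| grep -E "pos|force"
```

```text
ee_pos: [0.6038, -0.0044, 0.1526]
wrist_force: [2.3, -0.8, 4.6]
grasp_force: 2.1
ee_pos: [0.6038, -0.0044, 0.1524]
wrist_force: [-0.6, -0.5, 8.7]
grasp_force: 4.3
ee_pos: [0.6039, -0.0044, 0.1524]
wrist_force: [-1.3, -0.7, 14.5]
grasp_force: 7.0
```

```bash
(python3 -m jog '[{"rotation":[0,0,0],"translation":[0,0,-1],"grip":0},{"rotation":[0,0,0],"translation":[0,0,-1],"grip":0}]'; python3 -m jog '[{"rotation":[0,0,0],"translation":[0,0,-1],"grip":0},{"rotation":[0,0,0],"translation":[0,0,-1],"grip":0}]')| grep -E "pos|force"
```

```text
ee_pos: [0.604, -0.0044, 0.1524]
wrist_force: [-3.6, -0.7, 19.4]
grasp_force: 9.8
ee_pos: [0.604, -0.0044, 0.1523]
wrist_force: [-5.4, 0.6, 26.6]
grasp_force: 12.6
```

The foot bears on the bar (travel stopped at z = 0.1524, force 26 N). Contact has lasted about 0.7 s; a brief hold, then up and away.

```bash
python3 -m jog '[{"rotation":[0,0,0],"translation":[0,0,1],"grip":0},{"rotation":[0,0,0],"translation":[0,0,1.5],"grip":0},{"rotation":[0,0,0],"translation":[0,0,6],"grip":0},{"rotation":[0,0,0],"translation":[0,0,12],"grip":0},{"rotation":[0,0,0],"translation":[0,0,20],"grip":0},{"rotation":[0,0,0],"translation":[0,0,40],"grip":0},{"rotation":[0,0,0],"translation":[0,0,70],"grip":0},{"rotation":[0,0,0],"translation":[-60,0,100],"grip":0},{"rotation":[0,0,0],"translation":[-100,0,120],"grip":0},{"rotation":[0,0,0],"translation":[-150,0,120],"grip":0},{"rotation":[0,0,0],"translation":[-150,0,120],"grip":0},{"rotation":[0,0,0],"translation":[-150,0,120],"grip":0}]'
python3 - <<'E'
from h import *
o,p,d,i=cam("scene");cv2.imwrite("pics/s2.png",cv2.resize(p[130:280,240:440,::-1],None,fx=4,fy=4,interpolation=2))
for m in spotter.mark_of("scene","stamp")[:2]: print(m,dep(i,d,m["uv"]))
E
```

```text
time: 16.7
ee_pos: [0.4525, -0.0043, 0.2696]
tcp_rot: [179.9, 0.0, 106.3]
wrist_force: [1.6, 0.8, 0.7]
opening: 0.0004
grasp_force: 0.0
{'uv': [318.8, 199.5], 'confidence': 0.73} [ 0.61279932 -0.00943933  0.16893846]
```

View pics/s2.png

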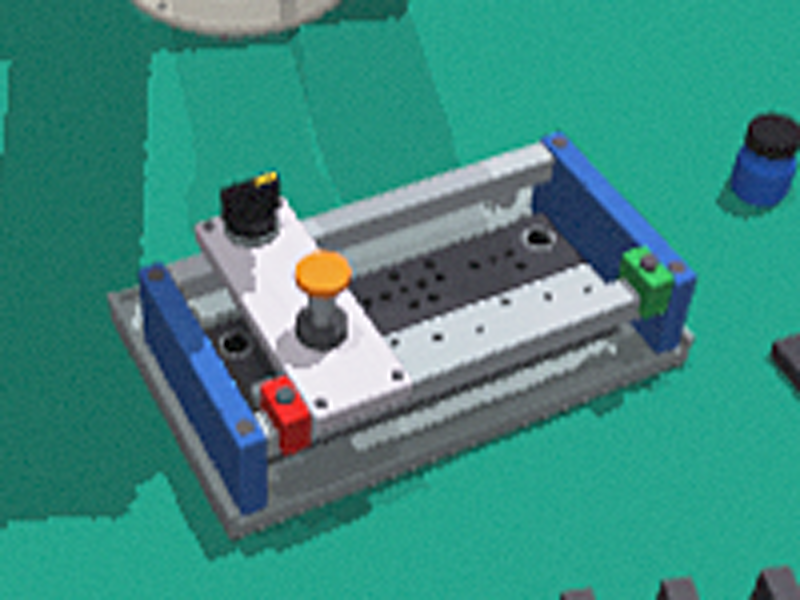

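The stamp is back up at (323,273), z about 0.168. The knob is along the rails, the carriage is against the red stop, and the robot is clear.

```bash
python3 -c "
from workcell import bot
print(bot.job_done())"
```

```text
the job is handed in; nothing more can be done
None
```

The job is handed in at about 17 s: the carriage is clamped against the red stop, and the stamp was pressed onto the insert bar for about 0.7 s (peak about 27 N) and has sprung back up.

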